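# Lever a wafer-cassette stand up onto its spring shim

### The arm

A 6-joint arm with a two-finger parallel gripper is mounted at the origin on the work surface. World frame = base frame: x ahead of the robot, y to its left, z up, the work surface at z = 0. Lengths are in m, angles in rad, forces in N, time in s.
With the tool pointing down it reaches from about 0.3 to 0.875 m from the base axis. Payload 6.4 kg.
Tool frame: the origin (TCP) lies on the front face of the gripper's body, between the roots of the fingers; the fingertips stand 73 mm ahead of it and the grasp point (between the pads) lies ctrl.pinch_z ahead of it (ctrl.pinch_z is the distance from the TCP to the grasp point, in m); z points along the fingers, x is the direction in which the jaws open and shut, and the axes are right-handed (so a half turn about z gives the same grasp; the last joint's range is limited). The gripper opens to 85 mm and grips with 20 to 120 N. Pads are 22 mm wide; open, the fingers measure 114 mm over their backs; the gripper's body (76 mm by 85 mm) begins 54 mm behind the grasp point. The pads swing forward as they close: fully open they stand 13 mm farther back than shut.
Start: joints at [0.948, 0.181, 1.607, -0, 1.354, -0.206], TCP at [0.233, 0.526, 0.304] pointing down, gripper open.
Joint ranges: [-2.99, 2.99], [-0.89, 2.07], [0.3, 2.58], [-1.14, 4.28], [0, 2.63], [-3.12, 3.12]. Speed limits (rad/s): [2.57, 2.57, 3.01, 3.14, 3.14, 3.14].

### API

Orientations are given as a unit quaternion [w, x, y, z].
In Python, from bench import ctrl gives the robot as it stands.
- The arm moves only by the tool move_arm, never from a script. Its argument "rows" is text: rows parted by semicolons, each of 7 numbers parted by spaces: the shift along the tool's x, y, z in cm, then the turn, a rotation vector about the tool's x, y, z in degrees, then the opening, from 0 (shut) to 1 (fully open). In form: x y z rx ry rz grip; .... A call has 1 to 20 rows; each row shifts and turns the commanded pose from where the row before left it, along the tool's axes as they then stand; what a row does not reach is not made up. A row lasts 1/10 s, in which the tool goes at most 50 mm and 8.59 degrees, less where a joint would pass 70% of its speed; a pose out of reach is approached as far as the arm can. A call with a gripper value outside its range is refused whole. The fingers move at their own pace and stop on an object; the grip force is fixed at half the most. Time passes only in rows, so rows that do not move let the fingers close. It gives the time, the measured TCP pose, the force and the opening at its end, in the units of the state.
- ctrl.get_obs(): the state, without advancing time (a new reading comes with each control period).
- ctrl.camera(name): name is "scene" or "top"; returns a dict with "color" (400x640x3 uint8, blue, green, red), "fx", "fy", "cx", "cy" (pixels), "rvec" (rotation vector, rad) and "tvec" (3), from world to camera coordinates, as OpenCV has them. Camera axes: x right, y down, z forward; pixel columns grow to the right and rows downward; lengths in m; the calibration is good to about 2 mm. A picture is of the moment at which its call begins. There is no depth.
- ctrl.hand_in(): hands the job in, once; it reports no verdict.
Trained networks look in the newest picture that a camera, given by its name, has taken for a name from the list of things; names that differ only in an ending like _2 or _b are one class to them, and where a whole thing is asked for, a point or a joint stands for the part that bears it (a point fixed in the world has none). Each returns a list of dicts, best first, with "confidence" (0 to 1); they miss things now and then, are a little off and sometimes report something else, mostly with a low value. They report only what shows in the picture. A call takes as long as a camera call.
- ctrl.look_for(camera, query): "bbox" ([left, top, right, bottom] in pixels, round what is visible of it).
- ctrl.trace(camera, query): "region" (400x640 bool, what is visible of it) and "bbox" ([left, top, right, bottom] in pixels, round what is visible of it).
The state is a dict: "time_s": time; "q": joint angles; "dq": joint speeds; "joint_efforts": joint torques, N m; "eef_pos": TCP position; "eef_rot": TCP orientation; "wrist_force": force on the tool from outside, world axes, zero at the start; "torque": the same for the moment, N m; "opening": opening from 0.0 (shut) to 1.0 (fully open).
Only numpy, scipy, OpenCV 4.12 (cv2) and the standard library are available. Lean on these libraries where they do the work, as an engineer would, in place of code of your own. Each camera call takes 0.05 s, during which the arm holds its last target.

### The job

Press down the yellow grip of the pry bar that lies over the saddle block with its tip under the wafer-cassette stand, until the stand's front edge has risen enough for the white spring-loaded shim to slide fully under it. Then let go so that the stand rests tilted back on the shim, still in its place, with the bar left in the saddle; leave the spare blue-gripped bar alone.

Things in the scene. Friction and masses are not known exactly. Their poses are not given: they have to be found in the camera images.
- bar: Loose flat dark steel pry bar with yellow grip, 280 x 20 x 10 mm, pivoting on the 26 mm high ridge of a fixed dark saddle block; lugs stop it sliding. Origin: underside, at the pivot. x runs along it to the tip (+65 mm, under the stand), z up square to it. Grip: x -215 to -115 mm, 30 mm wide, top face at z +14 mm. Starts sloping 21 deg, grip end 100 mm up. Pressing at x -175 mm takes 4 to 10 N.
- stand: Black wafer-cassette stand, loose, about 5 kg, 138 mm high: base plate 170 x 200 x 20 mm on 20 mm feet, black cassette with grey wafers between white cheeks. Origin: centre of its footprint at bench level; x points away from the bar, z up. Its front edge (x -85 mm), 20 mm above the bench, lies over the bar's tip and is the edge to raise.
- shim (a joint): Travel (m) of the white U-shaped spring shim, two 30 mm high prongs beside the bar: about 0.002 at the start, blocked by the stand's front face; springs by itself to 0.022 (fully home) once that edge is 12 mm up. For this the grip, 175 mm behind the pivot, must go down about 45 mm; 15 mm more does no harm; after about 75 mm its end meets the rigid bench.
- spare_bar: Bystander: a second bar of the same shape and axes as the bar, with a blue grip, lying flat on the bench on the far side of the work from the robot. Not to be disturbed.

How it is judged:
By the outcome, as a careful person would: the job done as asked, in the order asked, and still so for the second after the job is handed in, with the robot touching nothing.
It also fails if it takes over 32 s, if anything falls off the work surface, if the arm or the gripper's body presses on something with over 40 N, if the wrist force passes 120 N, or if a joint passes its speed limit or range.

## Working session

There is one attempt and no reset: what is moved stays moved. The work goes in short steps, Python scripts to look and compute and a tool call to move; the robot and the scene stay as the last step left them, time stands still between calls to the robot, and variables do not carry over. Pictures are saved under pics/ and viewed, and the job is handed in when it is done.

Besides the shell and the picture viewer there is one more tool, called after "Emit:" by a JSON object that holds its "name" and its "arguments", one argument or row to a line. move_arm: Moves the arm, as the interface text tells. Its arguments: {"type":"object","properties":{"rows":{"type":"string"}},"required":["rows"]}

```bash
mkdir -p pics; ls; cat > h.py <<'E'
import numpy as np, cv2
from bench import ctrl
from scipy.spatial.transform import Rotation as R
def snap(n,f):
    c=ctrl.camera(n); cv2.imwrite('pics/'+f,c['color']); return c
def ray(c,uv):
    Rm=cv2.Rodrigues(np.array(c['rvec'],float))[0]; t=np.array(c['tvec'],float).ravel()
    d=Rm.T@np.array([(uv[0]-c['cx'])/c['fx'],(uv[1]-c['cy'])/c['fy'],1.]); return -Rm.T@t,d
def atz(c,uv,z):
    o,d=ray(c,uv); return o+d*(z-o[2])/d[2]
def proj(c,p):
    K=np.array([[c['fx'],0,c['cx']],[0,c['fy'],c['cy']],[0,0,1.]])
    return cv2.projectPoints(np.array(p,float).reshape(-1,1,3),np.array(c['rvec'],float),np.array(c['tvec'],float),K,None)[0].reshape(-1,2)
E
python3 - <<'E'
from h import *
o=ctrl.get_obs(); print(o, ctrl.pinch_z)
for n in ('scene','top'):
    c=snap(n,n+'0.png')
    print(n,ray(c,(320,200)))
    for q in ('bar','stand','shim','spare_bar'):
        for r in ctrl.look_for(n,q): print(n,q,np.round(r['bbox']),r['confidence'])
E
```

```text
pics
{'time_s': 0.0, 'q': array([ 9.47730113e-01,  1.81539547e-01,  1.60797584e+00, -1.30255673e-05,
        1.35377095e+00, -2.06335293e-01]), 'dq': array([ 0.00193004, -0.00072205,  0.00030182, -0.00051719,  0.00053882,
        0.00150946]), 'joint_efforts': array([ 2.14676824e-03, -4.44848049e+01, -3.51350176e+01,  1.41867285e-04,
        8.70140648e-03, -3.17823412e-05]), 'eef_pos': array([0.23250719, 0.52544928, 0.30300042]), 'eef_rot': array([ 3.12709057e-04,  8.38084046e-01,  5.45540479e-01, -7.87017826e-04]), 'wrist_force': array([-0.10249156, -0.6477652 , -0.65354376]), 'torque': array([ 0.01854872, -0.01735536, -0.04293277]), 'opening': 1.003391337321123} 0.0539
scene (array([ 0.93331925, -0.26866984,  0.48959216]), array([-0.418139  ,  0.63489483, -0.64969396]))
scene bar [108. 193. 276. 242.] 0.81
scene stand [229.  93. 375. 224.] 0.77
scene shim [228. 173. 294. 227.] 0.92
scene spare_bar [205. 224. 346. 376.] 0.88
top (array([0.62202197, 0.15136631, 0.74270402]), array([ 0.03909877, -0.00763947, -0.99920675]))
top bar [319. 257. 480. 316.] 0.95
top stand [205. 170. 330. 341.] 0.57
top shim [309. 226. 353. 308.] 0.79
top shim [312. 177. 473. 191.] 0.56
top spare_bar [310. 177. 476. 191.] 0.96
```

View pics/scene0.png

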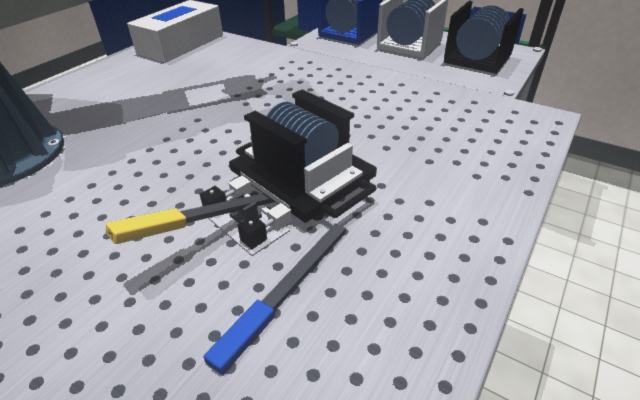

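View pics/top0.png

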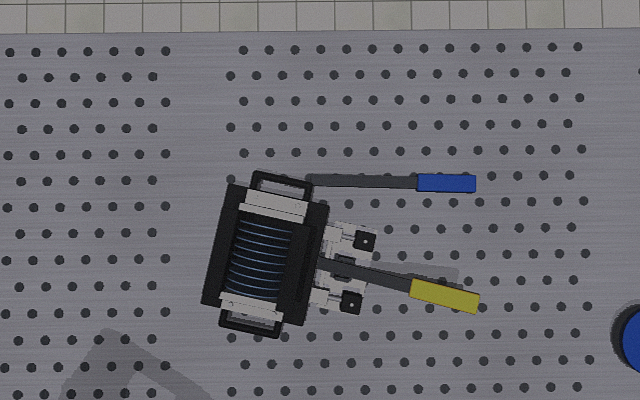

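```bash
cat > fit.py <<'E'
from h import *
from scipy.optimize import least_squares
def ymask(c):
    hsv=cv2.cvtColor(c['color'],cv2.COLOR_BGR2HSV)
    m=cv2.inRange(hsv,(20,120,60),(35,255,255))
    n,l,s,_=cv2.connectedComponentsWithStats(m); k=1+np.argmax(s[1:,4]); return (l==k).astype(np.uint8)
def feat(h):
    m=cv2.moments(h); a=m['m00']
    C=np.array([[m['mu20'],m['mu11']],[m['mu11'],m['mu02']]])/a
    w,v=np.linalg.eigh(C); v=v[:,1]; v=v*np.sign(v[0]); L=np.sqrt(12*w[1])
    c=np.array([m['m10']/a,m['m01']/a]); return np.r_[c-v*L/2,c+v*L/2,np.sqrt(12*w[0])*.5]
def pts(p,P):
    x,y,yaw,sl=p; ex=np.array([np.cos(yaw)*np.cos(sl),np.sin(yaw)*np.cos(sl),-np.sin(sl)])
    ey=np.array([-np.sin(yaw),np.cos(yaw),0]); ez=np.cross(ex,ey)
    P=np.asarray(P); return np.array([x,y,.026])+P[:,:1]*ex+P[:,1:2]*ey+P[:,2:]*ez
B=[(a,b,d) for a in(-.215,-.115) for b in(-.015,.015) for d in(-.004,.014)]
def fit(cams,p0):
    F=[feat(cv2.findContours(ymask(c),cv2.RETR_EXTERNAL,cv2.CHAIN_APPROX_NONE)[0][0]) for c in cams]
    def r(p): return np.concatenate([feat(cv2.convexHull(proj(c,pts(p,B)).astype(np.float32)))-f for c,f in zip(cams,F)])
    s=least_squares(r,p0,diff_step=1e-4); return s.x,s.fun
E
python3 - <<'E'
from fit import *
cs=[ctrl.camera(n) for n in('scene','top')]
t=cs[1]
a,b=atz(t,(478,302),.11),atz(t,(410,287),.07); print(a,b)
d=(b-a)[:2]; yaw=np.arctan2(d[1],d[0]); piv=b[:2]+.115*d/np.linalg.norm(d)
x,f=fit(cs,[*piv,yaw,np.radians(21)]); print(x,np.degrees(x[2:]),np.round(f,1))
x2,f=fit(cs[1:],[*piv,yaw,np.radians(21)]);print(x2,np.round(f,1))
print(pts(x,[(-.215,0,.014),(-.175,0,.014),(-.115,0,.014),(.065,0,0)]))
for c,n in zip(cs,('s','t')):
    im=c['color'].copy()
    for q in proj(c,pts(x,B+[(0,0,0),(.065,0,0)])): cv2.circle(im,tuple(int(v) for v in np.round(q)),1,(0,0,255),-1)
    u=(90,150,310,260) if n=='s' else (290,210,500,330)
    cv2.imwrite(f'pics/fit_{n}.png',cv2.resize(im[u[1]:u[3],u[0]:u[2]],None,fx=3,fy=3))
np.save('bar.npy',x)
E
```

```text
[ 0.49511456 -0.0814701   0.11      ] [0.51168127 0.0087015  0.07      ]
[0.5359588  0.11342352 1.34947962 0.3491354 ] [77.31948697 20.00398503] [-3.3  0.8  1.6 -1.   2.5 -1.9 -0.5 -0.1 -0.7  1.3]
[0.53687883 0.11167418 1.32239366 0.21108138] [ 0.2  0.  -0.2 -0.   0.9]
[[ 0.49266187 -0.07900526  0.11270375]
 [ 0.50091271 -0.04233527  0.09902033]
 [ 0.51328896  0.0126697   0.0784952 ]
 [ 0.54936641  0.17301225  0.00376444]]
```

View overlay.

View pics/fit_s.png

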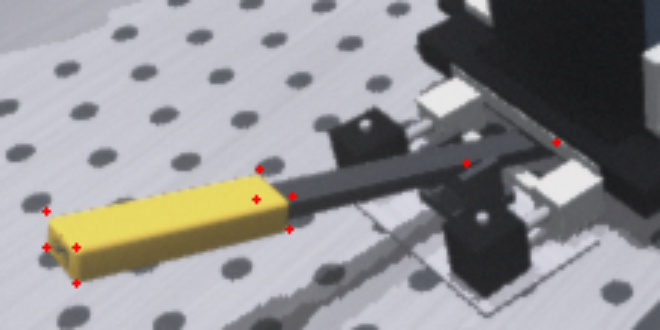

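View pics/fit_t.png

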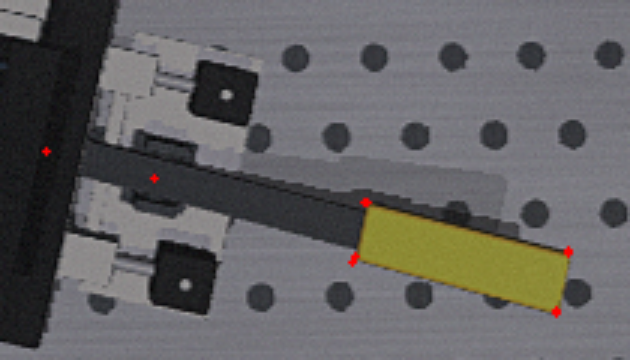

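Emit:
{"name": "move_arm", "arguments": {
  "rows": "-1.4 1.6 0 0 0 0 0;-2.7 3.1 0 0 0 0 0;-2.7 3.1 0 0 0 0 0;-2.7 3.1 0 0 0 0 0;-2.7 3.1 0 0 0 0 0;-2.7 3.1 0 0 0 0 0;-2.7 3.1 0 0 0 0 0;-2.7 3.1 0 0 0 0 0;-2.7 3.1 0 0 0 0 0;-2.7 3.1 0 0 0 0 0;-2.7 3.1 0 0 0 0 0;-2.7 3.1 0 0 0 0 0;-2.7 3.1 0 0 0 0 0;-2.7 3.1 0 0 0 0 0;-2.7 3.1 0 0 0 0 0;-1.4 1.6 0 0 0 0 0;0 0 0 0 0 -5 0;0 0 0 0 0 -6 0;0 0 0 0 0 0 0;0 0 0 0 0 0 0"
}}

```text
time_s: 2.6
eef_pos: [0.4945, -0.0341, 0.3039]
eef_rot: [0.0, 0.783, 0.622, 0.0]
wrist_force: [-0.6, -1.1, -0.9]
opening: 0.005
```

```bash
python3 - <<'E'
from fit import *
o=ctrl.get_obs(); x=np.load('bar.npy'); r=R.from_quat(np.roll(o['eef_rot'],-1))
print(r.as_matrix())
for xb in(-.175,-.165):
    t=pts(x,[(xb,0,.014)])[0]+[0,0,.073]; print(xb,t-o['eef_pos'],100*r.inv().apply(t-o['eef_pos']))
E
```

```text
[[ 2.25493102e-01  9.74244762e-01  6.50556202e-05]
 [ 9.74244763e-01 -2.25493098e-01 -6.65275504e-05]
 [-5.01445242e-05  7.83816011e-05 -9.99999996e-01]]
-0.175 [ 0.00643151 -0.00826508 -0.13191303] [-0.65953346  0.81192424 13.1914001 ]
-0.165 [ 0.00849422  0.00090242 -0.13533389] [ 0.28013485  0.806135   13.53343803]
```

Emit:
{"name": "move_arm", "arguments": {
  "rows": "-0.3 0.4 1 0 0 0 0;-0.4 0.4 2 0 0 0 0;0 0 2 0 0 0 0;0 0 2 0 0 0 0;0 0 2 0 0 0 0;0 0 1.5 0 0 0 0;0 0 1 0 0 0 0;0 0 0.5 0 0 0 0;0 0 0 0 0 0 0;0 0 0 0 0 0 0"
}}

```text
time_s: 3.6
eef_pos: [0.5012, -0.0428, 0.1844]
eef_rot: [0.0, 0.782, 0.623, 0.0]
wrist_force: [0.0, -0.6, 0.2]
opening: -0.002
```

```bash
python3 - <<'E'
from h import *
a=snap('scene','s1.png')['color'];b=snap('top','t1.png')['color']
f=lambda i,u:cv2.resize(i[u[1]:u[3],u[0]:u[2]],(390,390))
cv2.imwrite('pics/c1.png',np.hstack([f(a,(90,90,290,290)),f(b,(310,170,510,370))]))
E
```

```text
(no output)
```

View pics/c1.png

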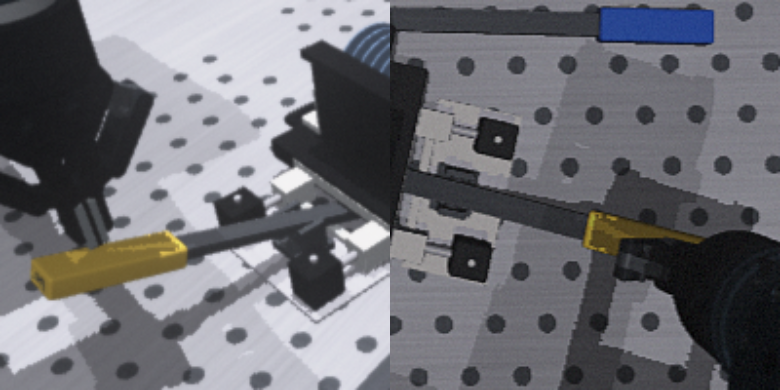

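```bash
python3 - <<'E'
from fit import *
cs=[ctrl.camera(n) for n in('scene','top')]
o=ctrl.get_obs(); r=R.from_quat(np.roll(o['eef_rot'],-1)); tip=o['eef_pos']+r.apply([0,0,.073]); out=[]
x=np.load('bar.npy')
for c,u in zip(cs,[(90,160,190,260),(400,230,500,330)]):
    im=cv2.resize(c['color'][u[1]:u[3],u[0]:u[2]],(390,390),interpolation=cv2.INTER_CUBIC)
    for P,col in((tip,(0,0,255)),(tip-[0,0,.012],(255,0,255)),(pts(x,[(-.175,0,.014)])[0],(0,255,0))):
        q=(proj(c,P)[0]-u[:2]+.5)*3.9; cv2.drawMarker(im,tuple(int(v) for v in q),col,0,10,1)
    out.append(im)
cv2.imwrite('pics/c2.png',np.hstack(out)); print(tip)
E
```

```text
[ 0.50126473 -0.042849    0.11160121]
```

View pics/c2.png

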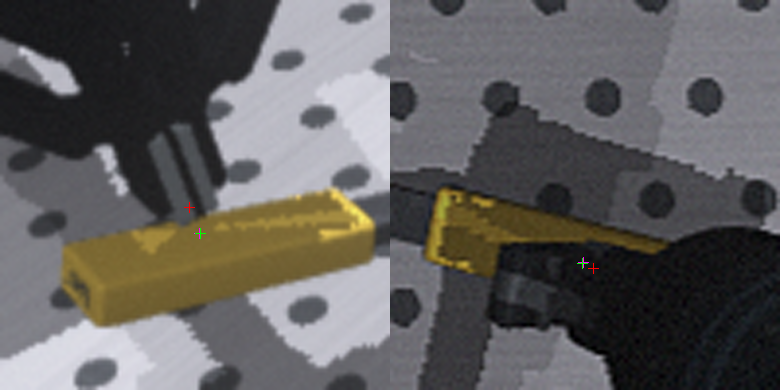

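Emit:
{"name": "move_arm", "arguments": {
  "rows": "0 0 0.5 0 0 0 0;0 0 0.3 0 0 0 0;0 0 0.3 0 0 0 0;0 0 0.3 0 0 0 0;-0.1 0 0.3 0 0 0 0;-0.1 0 0.3 0 0 0 0;-0.1 0 0.3 0 0 0 0;-0.1 0 0.3 0 0 0 0;0 0 0 0 0 0 0;0 0 0 0 0 0 0"
}}

```text
time_s: 4.8
eef_pos: [0.4999, -0.0467, 0.1578]
eef_rot: [-0.0, 0.782, 0.623, 0.0]
wrist_force: [-1.4, -2.0, 4.0]
opening: -0.002
```

```bash
cat > look.py <<'E'
import sys
from h import *
a=snap('scene','s_'+sys.argv[1])['color'];b=snap('top','t_'+sys.argv[1])['color']
f=lambda i,u:cv2.resize(i[u[1]:u[3],u[0]:u[2]],(390,390),interpolation=cv2.INTER_CUBIC)
cv2.imwrite('pics/'+sys.argv[1],np.hstack([f(a,(100,100,290,290)),f(b,(290,190,450,350))]))
print(ctrl.get_obs()['wrist_force'],ctrl.get_obs()['time_s'])
E
python3 look.py c3.png
```

```text
[-0.04160979 -0.81116591  3.29892739] 4.9
```

View pics/c3.png

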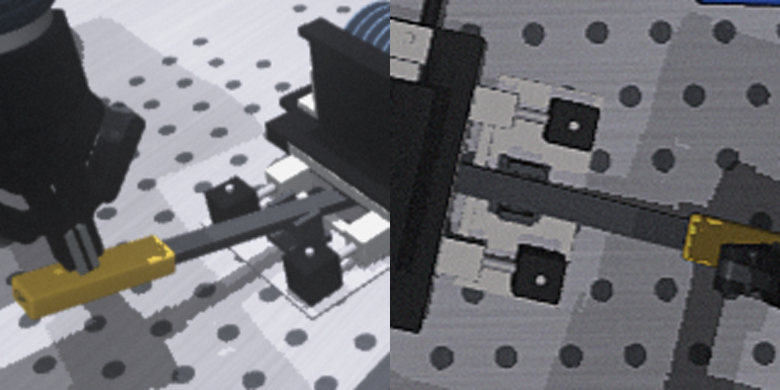

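Emit:
{"name": "move_arm", "arguments": {
  "rows": "-0.1 0 0.3 0 0 0 0;-0.1 0 0.3 0 0 0 0;-0.1 0 0.3 0 0 0 0;-0.1 0 0.3 0 0 0 0;-0.1 0 0.3 0 0 0 0;-0.1 0 0.3 0 0 0 0;0 0 0.3 0 0 0 0;-0.1 0 0.3 0 0 0 0;0 0 0.3 0 0 0 0;-0.1 0 0.3 0 0 0 0;0 0 0.3 0 0 0 0;0 0 0.2 0 0 0 0;0 0 0 0 0 0 0;0 0 0 0 0 0 0;0 0 0 0 0 0 0"
}}

```text
time_s: 6.4
eef_pos: [0.4984, -0.055, 0.1233]
eef_rot: [0.001, 0.782, 0.623, -0.0]
wrist_force: [-1.4, -2.7, 8.4]
opening: 0.003
```

```bash
python3 look.py c4.png
```

```text
[-1.20922067 -1.97794996  8.3508155 ] 6.5
```

View pics/c4.png

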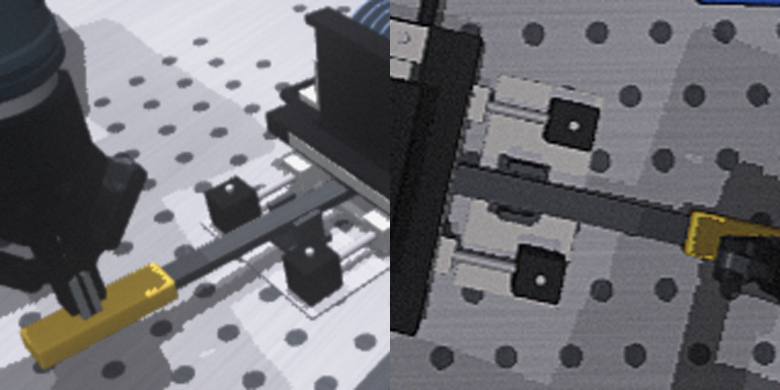

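```bash
python3 - <<'E'
from h import *
c=ctrl.camera('top')
k=160/390
for a,b in(((518,105),(489,105)),((487,262),(456,257))):
    p=[atz(c,(290+u[0]*k,190+u[1]*k),.03) for u in(a,b)]; print(np.linalg.norm(p[0]-p[1]))
E
python3 - <<'E'
import cv2,numpy as np
f=lambda p:cv2.resize(cv2.imread('pics/'+p)[215:320,300:385],(390,480),interpolation=cv2.INTER_CUBIC)
cv2.imwrite('pics/cmp.png',np.hstack([f('t_c3.png'),f('t_c4.png')]))
E
```

```text
0.019697075135097653
0.021141432500857548
```

View pics/cmp.png

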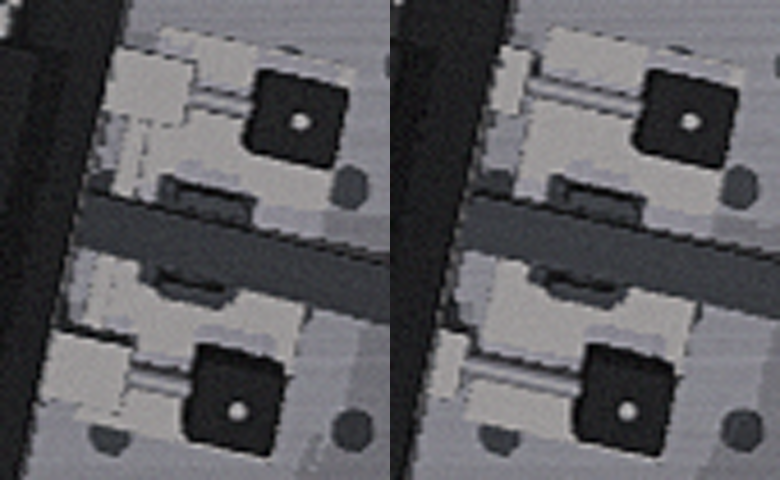

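Emit:
{"name": "move_arm", "arguments": {
  "rows": "0 0 0.2 0 0 0 0;0 0 0.1 0 0 0 0;0 0 0 0 0 0 0;0 0 0 0 0 0 0;0 0 0 0 0 0 0;0 0 -0.1 0 0 0 0;0 0 -0.2 0 0 0 0;0 0 -0.2 0 0 0 0;0 0 -0.2 0 0 0 0;0.1 0 -0.2 0 0 0 0;0 0 -0.2 0 0 0 0;0 0 -0.2 0 0 0 0;0.1 0 -0.2 0 0 0 0;0 0 -0.2 0 0 0 0;0 0 -0.2 0 0 0 0;0.1 0 -0.2 0 0 0 0;0 0 -0.2 0 0 0 0;0 0 -0.2 0 0 0 0;0 0 0 0 0 0 0"
}}

```text
time_s: 8.45
eef_pos: [0.499, -0.0515, 0.1453]
eef_rot: [0.0, 0.782, 0.623, 0.0]
wrist_force: [-0.4, 0.7, 0.5]
opening: -0.001
```

```bash
python3 look.py c5.png
```

```text
[-0.01012857 -0.028253    0.20309114] 8.55
```

View pics/c5.png

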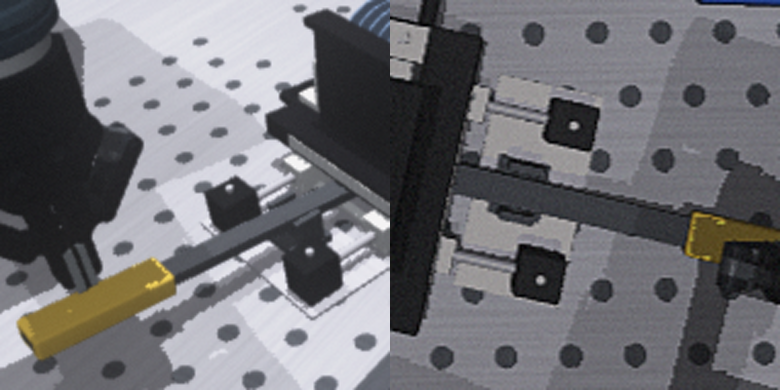

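Force is gone; the bar stays lightly up against the edge, and the stand rests on the shim. I'll retreat straight up and then clear of the view.

Emit:
{"name": "move_arm", "arguments": {
  "rows": "0 0 -0.5 0 0 0 0;0 0 -1 0 0 0 0;0 0 -2 0 0 0 0;0 0 -3 0 0 0 0;0 0 -3 0 0 0 0;0 0 -3 0 0 0 0;0 0 -2 0 0 0 0;-1 -2 0 0 0 0 0;-1 -3 0 0 0 0 0;-1 -3 0 0 0 0 0;-1 -2 0 0 0 0 0;0 0 0 0 0 0 0;0 0 0 0 0 0 0"
}}

```text
time_s: 9.85
eef_pos: [0.3926, -0.0684, 0.2909]
eef_rot: [0.001, 0.782, 0.623, 0.001]
wrist_force: [0.5, -0.3, 0.4]
opening: 0.002
```

```bash
python3 look.py c6.png; python3 - <<'E'
import cv2,numpy as np
f=lambda p:cv2.imread('pics/'+p)
a=f('scene0.png')[60:400,90:480]; b=f('s_c6.png')[60:400,90:480]
cv2.imwrite('pics/cmp2.png',np.hstack([a,b]))
a=f('top0.png')[150:360,180:500]; b=f('t_c6.png')[150:360,180:500]
cv2.imwrite('pics/cmp3.png',cv2.resize(np.hstack([a,b]),None,fx=1.25,fy=1.25))
E
```

```text
[ 0.72136596 -0.05537     0.29884875] 9.95
```

View pics/cmp2.png

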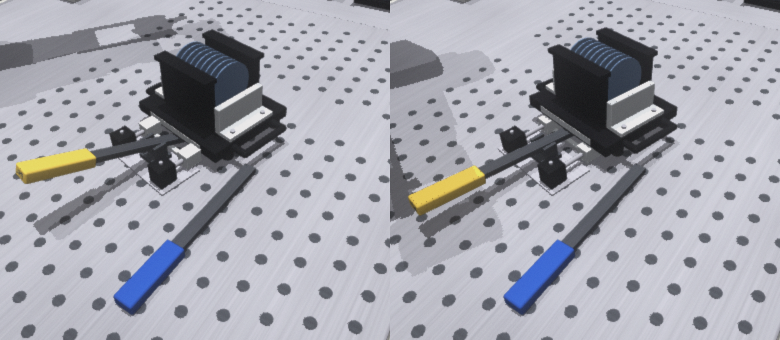

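View pics/cmp3.png

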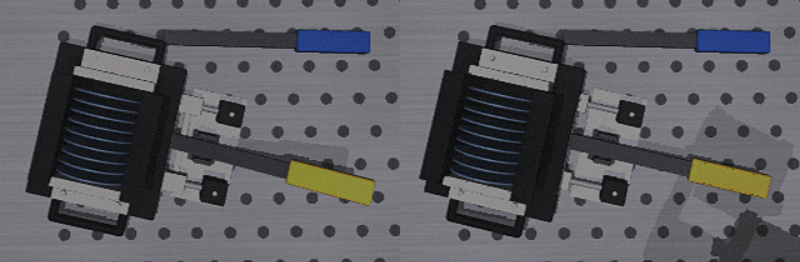

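View pics/c6.png

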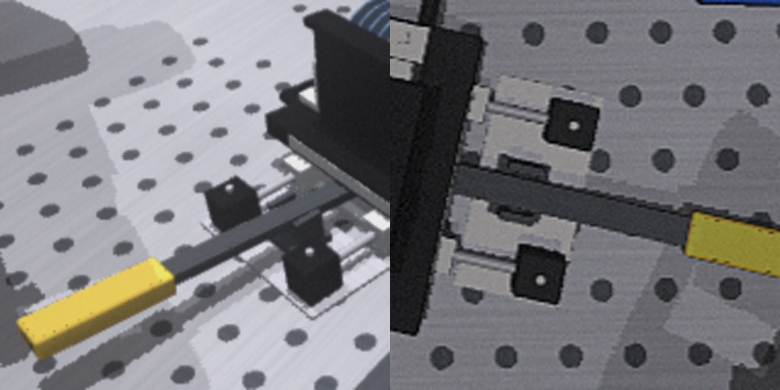

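The pictures show the shim home on both sides, the stand in place and tilted back, the bar in the saddle, the spare bar unmoved and the arm clear. I'm handing in.

```bash
python3 - <<'E'
from h import *
print(ctrl.hand_in())
E
```

```text
the job is handed in; nothing more can be done
None
```

The stand is now resting tilted back on the shim, and I handed the job in at about 10 s.

- **Pressing:** I pressed the yellow grip about 175 mm behind the pivot with shut fingertips. I followed the grip's arc down about 48 mm, then about 3 mm more. The highest force I read was about 8.7 N.
- **Letting go:** I eased back up until the wrist force read nearly zero, then moved the arm clear of the work.
- **Shim:** in the top picture both prongs had moved about 20 to 21 mm, which is fully home from the 2 mm start. They were still there after I let go.
- **Stand and bars:** the stand shows no visible shift in its place and its front edge is raised. The bar lies in the saddle with its tip under that edge, and the blue-gripped bar looks unmoved.

No check failed. The bar fit matched the top picture well but was up to about 3 pixels off in the scene picture. I judged the shim's travel and the stand's position by eye from the pictures. I did not measure the stand's tilt angle.

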